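Drift a telescopic counter shelf into line and pin it

TASK

The pull-out half of the steel counter shelf sits about a centimetre too far in or too far out, so its holes do not line up with those of the frame plate underneath. Take the red-handled tapered drift and push it point down through the red-marked hole until its collar sits flat on the plate, which draws the holes into line; then put the green-handled lock pin through the green-marked hole, collar flat as well, and leave both in. Ease them in slowly and gently, giving way sideways instead of prying: knock, pry or jam the shelf with 60 N or more and it bends; leave everything else on the counter where it is.

Things in the scene. Friction and masses are not known exactly. Their poses are not given: they have to be found in the camera images.
- rack: Fixed frame of the counter shelf, grey steel, 160 mm (its x) by 170 mm (its y), with the pull-out half (bright metal) sliding on it along its y. Origin on the counter under its splice plate. That plate, 5 mm thick, top 79.5 mm up, lies 0.5 mm under the pull-out half's plate; its 20 mm and 14 mm holes, free below, lie at x = -50 and +50 mm, y from 8 to 10 mm to one side or the other (not measured).
- red_hole (a point): Centre of the mouth of the 20 mm hole in the pull-out half, framed by a red square, on top of its 5 mm plate, 85 mm up. Axes as the frame's. The frame's hole lies 7 to 11 mm from it along the frame's +y or -y: see or feel which. The holes pinch a drift with several times what the hand feels: stay under 12 N at the hand, go at 20 mm/s or less in contact.
- green_hole (a point): Centre of the mouth of the 14 mm hole in the pull-out half, framed by a green square, 100 mm from the red hole along the frame's +x, on the same face, 85 mm up. Axes as the frame's. The pull-out half slides freely either way along the frame's y against 5 N of friction, and takes both holes along; it stays where it is left.
- drift: Tapered steel drift, about 0.15 kg, upright in the stand. Origin: centre of its collar's underside, z up its axis. Above: collar 34 mm across, 4 mm thick, then a round red handle 24 mm across, 45 mm tall. Below: 14 mm of parallel 18.5 mm shank, then a 50 mm taper to a blunt 7 mm point 64 mm below the origin. Home, its origin is at the hole mouth.
- lockpin: Steel lock pin, about 0.10 kg, upright in the stand. Origin: centre of its collar's underside, z up its axis. Above: collar 34 mm across, 4 mm thick, then a round green handle 24 mm across, 45 mm tall. Below: a 10 mm shank 30 mm long, then a 10 mm nose tapering to 5 mm, ending 40 mm below the origin. Home, its origin is at the hole mouth.
- punch: Punch with a yellow handle (24 mm across, 30 mm tall, over the same collar; blunt 14 mm shank), in the stand too; not needed, leave it. Origin under its collar.
- stand: Fixed wooden stand, 190 mm (its x) by 60 mm, 75 mm tall, origin under its middle. Three 22 mm holes through its 10 mm top at x = -60, 0 and +60 mm hold drift, lock pin and punch in any order, their collars resting on its top.
- sauce_bowl: Small blue bowl, 100 mm across, 45 mm tall, bystander. Origin under its middle.
- mug: Black mug, 76 mm across, 95 mm tall, bystander. Origin under its middle.
- tumbler: Blue tumbler with black cap, 68 mm across, 180 mm tall, bystander. Origin under its middle.
- jar: Amber jar with green lid, 90 mm across, 120 mm tall, bystander. Origin under its middle.
- mushroom_bowl: Mint green bowl of mushrooms, 250 mm across, about 140 mm tall, bystander. Origin under its middle.

How it is judged:
On the way, in this order (a step that is already met when the one before it is completed fails the run):
1. the drift is home in the red-marked hole, collar down on the plate (z of drift in the frame of red_hole between -0.003 and 0.003 m and horizontal distance between drift and red_hole below 0.0035 m and angle between drift's own z axis and vertical below 0.08 rad), for 0.2 s.
2. the lock pin is home in the green-marked hole, with the drift still home (all of step 1 and z of lockpin in the frame of green_hole between -0.003 and 0.003 m and horizontal distance between lockpin and green_hole below 0.0035 m and angle between lockpin's own z axis and vertical below 0.08 rad), for 0.2 s.
At the end, for the whole second after the job is handed in: The drift stands home in the red-marked hole and the lock pin in the green-marked hole: collar undersides within 3 mm of the plate's top, axes within 3.5 mm of the hole centres and 0.08 rad of vertical, at rest (all of step 2 and linear speed of each of drift, lockpin below 0.02 m/s); the robot touches nothing.
It fails at once if the drift or the lock pin presses on the shelf with more than 60 N (contact force between any of drift, lockpin and rack above 60 N).
It fails at once if the robot itself presses on the shelf with more than 60 N (contact force between any of the fingers, the arm and rack above 60 N).
It fails at once if a bystander is moved by more than 30 mm (distance of any of punch, sauce_bowl, mug, tumbler, jar, mushroom_bowl from where it was at the start of the episode above 0.03 m).
It also fails if it takes over 72 s, if anything falls off the work surface, if the arm or the gripper's body presses on something with over 40 N, if the wrist force passes 120 N, or if a joint passes its speed limit or range.

ROBOT

A 7-joint arm with a two-finger parallel gripper is mounted at the origin on the work surface. World frame = base frame: x ahead of the robot, y to its left, z up, the work surface at z = 0. Lengths are in m, angles in rad, forces in N, time in s.
With the tool pointing down it reaches from about 0.425 to 0.925 m from the base axis. Payload 6.8 kg.
Tool frame: the origin (TCP) lies at the very end of the fingers, on their centre line; the grasp point (between the pads) lies 19 mm behind it; z points along the fingers, y is the line along which they close (so a half turn about z gives the same grasp; the last joint's range is limited). The gripper opens to 85 mm and grips with 20 to 120 N. Pads are 22 mm wide; open, the fingers measure 114 mm over their backs; the gripper's body (76 mm by 85 mm) begins 54 mm behind the grasp point. The pads swing forward as they close: fully open they stand 13 mm farther back than shut.
Start: joints at [-1.321, 0.477, 0.022, 1.555, -0.011, 1.109, -0.083], TCP at [0.236, 0.632, 0.231] pointing down, gripper open.
Joint ranges: [-2.96, 2.96], [-0.34, 2.1], [-1.41, 1.46], [0.24, 2.44], [-1.37, 4.51], [0.17, 1.92], [-2.96, 2.96]. Speed limits (rad/s): [2.39, 2.39, 3.14, 3.14, 3.14, 3.14, 3.14].

INTERFACE

Orientations are given as a unit quaternion [w, x, y, z].
In Python, from station import monitor, eyes, bot gives the robot as it stands.
- The arm moves only by the tool creep_tool, called after ">>>" as name(argument=value, ...), one argument or row to a line, values as JSON. Schema: {"type":"object","properties":{"steps":{"type":"array","items":{"type":"number"},"minItems":5,"maxItems":100},"grip_n":{"type":"number"},"only":{"type":"string"},"quiet":{"type":"boolean"},"lines":{"type":"string"}},"required":["steps"],"additionalProperties":false}. steps is one flat list of numbers that holds 1 to 20 rows one after another, with no inner brackets; each row has 5 numbers: dx, dy, dz in shares of the most that a row can go, 1 being 50 mm, then a turn about the tool's z in units of 0.25 rad, then the opening from 0.0 (shut) to 1.0 (fully open); each row shifts and turns the commanded pose from where the row before left it, along the tool's axes as they then stand; what a row does not reach is not made up. A row lasts 1/10 s, in which the tool goes at most 0.05 m and 0.15 rad, less where a joint would pass 70% of its speed; a pose out of reach is approached as far as the arm can. The fingers move at their own pace and stop on an object; grip_n is the grip in N (left out, the last holds). Time passes only in rows, so rows that do not move let the fingers close. The tool returns the time, the measured TCP pose, the force, the opening and the grip force at its end. only (a regular expression) keeps the lines of the reply that match it, lines (a string "A,B") keeps lines A to B, and quiet returns only ok. Input that does not fit is refused with a message, and nothing moves.
- monitor.get_obs(): the state, without advancing time (a new reading comes with each control period).
- eyes.read_camera(name): name is "scene" or "top" or "wrist"; returns the picture (384x512x3 uint8, blue, green, red); there is no depth.
- eyes.camera_info(name): a dict with "vertical_fov" (degrees; the focal length in pixels is half the picture's height over the tangent of half this angle, whatever the lens; pixels are square), "cx", "cy" (the principal point, pixels), "k1" (the pictures are not rectified: a ray, as slopes to the right and down, at radius r is drawn at 1 + k1 r^2 times it, then the intrinsics apply), "view" (4x4, takes a point from world to camera coordinates); the wrist camera has in their place "hand_eye" (4x4, takes a point from camera to tool coordinates, whose origin is the TCP and whose axes are the flange's). Camera axes: x right, y up, looking along -z (the intrinsics and any distortion apply to the point x, -y, -z); pixel columns grow to the right and rows downward; lengths in m; the calibration is good to about 2 mm. A picture is of the moment at which its call begins: read the wrist's pose just before it. camera_info takes no time and is no camera call.
- bot.hand_in(): hands the job in; it is judged then, once.
The state is a dict: "t": time; "q": joint angles; "joint_vel": joint speeds; "joint_torque": joint torques, N m; "eef_pos": TCP position; "tool_rot": TCP orientation; "contact_force": force on the tool from outside, world axes, zero at the start; "torque": the same for the moment, N m; "gripper_width": opening from 0.0 (shut) to 1.0 (fully open); "grasp_force": force on a finger pad.
Only numpy, scipy, OpenCV 4.12 (cv2) and the standard library are available. Lean on these libraries where they do the work, as an engineer would, in place of code of your own. Each camera call takes 0.05 s, during which the arm holds its last target. There are 200 camera calls.

## Working session

There is one attempt and no reset: what is moved stays moved. The work goes in short steps, Python scripts to look and compute and a tool call to move; the robot and the scene stay as the last step left them, time stands still between calls to the robot, and variables do not carry over. Pictures are saved under pics/ and viewed, at most 10 in all, crops included, and the job is handed in when it is done.

```bash
ls; mkdir -p pics
```

Run:
```python
from station import monitor, eyes, bot
import cv2
o=monitor.get_obs();print(o)
for n in("scene","top","wrist"):
    i=eyes.camera_info(n);print(n,i)
    cv2.imwrite(f"pics/{n}0.png",eyes.read_camera(n))
```

```text
pics
{'t': 0.0, 'q': array([-1.32107354,  0.47778288,  0.02238373,  1.55645989, -0.01148868,
        1.10930026, -0.08310151]), 'joint_vel': array([-0.00161155,  0.00131711,  0.00048395,  0.00062522, -0.00045358,
       -0.00135268,  0.00038461]), 'joint_torque': array([ 3.74323299e-04, -5.96459806e+01,  1.60760779e+00, -2.81204367e+01,
        1.23822363e-02,  9.16788296e-03, -2.67466032e-05]), 'eef_pos': array([0.23624384, 0.63167314, 0.23033456]), 'tool_rot': array([-8.00821533e-05,  1.77965277e-01,  9.84036346e-01, -9.07315448e-04]), 'contact_force': array([ 0.21446829, -0.30292925,  0.1393349 ]), 'torque': array([-0.05499285,  0.00570938, -0.02157555]), 'grasp_force': 0.0, 'gripper_width': 1.000869370009829}
scene {'vertical_fov': 44.98307837552661, 'cx': 252.8733175589614, 'cy': 185.66192800906666, 'k1': 0.011919206359435101, 'view': array([[ 0.74989683,  0.66155192,  0.00195044, -0.41715782],
       [-0.53113626,  0.60030231,  0.59793931,  0.28189639],
       [ 0.39439704, -0.44942874,  0.80153901, -1.75472649],
       [ 0.        ,  0.        ,  0.        ,  1.        ]])}
top {'vertical_fov': 45.407622977677136, 'cx': 253.91697086294144, 'cy': 196.57100252988405, 'k1': 0.060919217622055245, 'view': array([[-0.01210896, -0.99983533, -0.01351582, -0.01848169],
       [ 0.99025386, -0.01386628,  0.1385822 , -0.5941913 ],
       [-0.13874679, -0.01170601,  0.9902587 , -1.59353133],
       [ 0.        ,  0.        ,  0.        ,  1.        ]])}
wrist {'vertical_fov': 64.2445559940999, 'cx': 257.2066793091605, 'cy': 188.94392050789733, 'k1': -0.067270838555168, 'hand_eye': array([[-7.08460236e-04,  9.47309168e-01,  3.20319900e-01,
         8.23689301e-02],
       [ 9.99999742e-01,  6.32061791e-04,  3.42476768e-04,
         1.86269702e-05],
       [ 1.21969412e-04,  3.20320060e-01, -9.47309371e-01,
        -1.43097691e-01],
       [ 0.00000000e+00,  0.00000000e+00,  0.00000000e+00,
         1.00000000e+00]])}
```

View pics/top0.png

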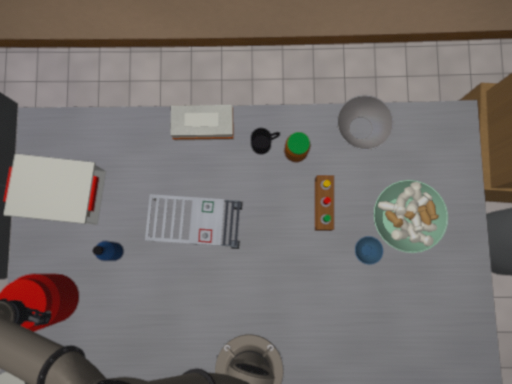

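View pics/scene0.png

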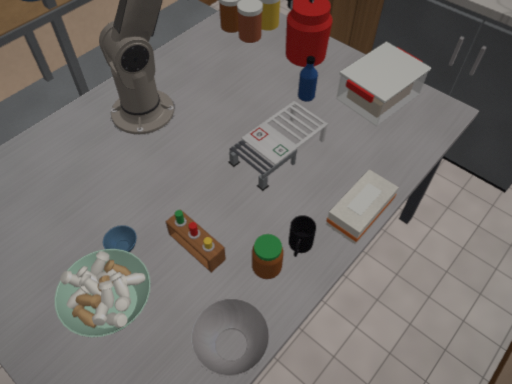

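The top view shows the shelf with the red mark at about (206,236) and the green mark at (208,207). The stand handles are yellow (326,185), red (326,201) and green (326,219). The scene view agrees.

Create h.py:
```python
from station import monitor, eyes
import numpy as np, cv2
from scipy.spatial.transform import Rotation as R
def cam(n):
    "returns image, camera-to-world 4x4, info"
    o=monitor.get_obs(); i=eyes.camera_info(n)
    if n=="wrist":
        w,x,y,z=o["tool_rot"]; T=np.eye(4); T[:3,:3]=R.from_quat([x,y,z,w]).as_matrix(); T[:3,3]=o["eef_pos"]
        M=T@i["hand_eye"]
    else: M=np.linalg.inv(i["view"])
    return eyes.read_camera(n),M,i
def ray(px,M,i):
    f=192/np.tan(np.radians(i["vertical_fov"])/2)
    d=(np.array(px,float)-[i["cx"],i["cy"]])/f; s=d.copy()
    for _ in range(20): s=d/(1+i["k1"]*(s@s))
    return M[:3,3],M[:3,:3]@np.array([s[0],-s[1],-1])
def plane(px,M,i,z):
    o,d=ray(px,M,i); return o+d*(z-o[2])/d[2]
def tri(a,b):
    A=[];c=[]
    for o,d in(a,b):
        d=d/np.linalg.norm(d);P=np.eye(3)-np.outer(d,d);A.append(P);c.append(P@o)
    return np.linalg.lstsq(np.vstack(A),np.hstack(c),rcond=None)[0]
HUE=dict(red=[(0,8),(172,180)],green=[(50,85)],yellow=[(22,35)])
def blobs(im,c,smin=120,vmin=60,amin=8):
    h=cv2.cvtColor(im,cv2.COLOR_BGR2HSV); m=np.zeros(h.shape[:2],np.uint8)
    for a,b in HUE[c]: m|=cv2.inRange(h,(a,smin,vmin),(b,255,255))
    n,l,s,ce=cv2.connectedComponentsWithStats(m)
    return [(tuple(ce[k].round(1)),s[k].tolist()) for k in range(1,n) if s[k][4]>=amin]
def tool(v):
    "world vector -> tool axes"
    w,x,y,z=monitor.get_obs()["tool_rot"]; return R.from_quat([x,y,z,w]).inv().apply(v)
```

Run:
```python
from h import *
im,M,i=cam("top")
for c,z in(("red",.12),("green",.12),("yellow",.105)):
    for ce,s in blobs(im,c,90): 
        if 140<ce[0]<340 and 150<ce[1]<260: print(c,ce,s,plane(ce,M,i,z)[:2].round(3),plane(ce,M,i,.085)[:2].round(3))
for p in((205,236),(208,207)): print(plane(p,M,i,.085).round(3))
# rough spots of stand corners
for p in((317,176),(334,176),(334,230),(317,230)): print(plane(p,M,i,.075).round(3))
for p in((148,195),(146,242)): print(plane(p,M,i,.085).round(3))
print('toolaxes in world',[(-tool(e)).round(3) for e in np.eye(3)])
```

```text
red (np.float64(326.6), np.float64(200.2)) [323, 197, 8, 8, 54] [ 0.567 -0.272] [ 0.572 -0.277]
green (np.float64(326.5), np.float64(218.0)) [323, 215, 8, 7, 40] [ 0.507 -0.27 ] [ 0.51  -0.275]
yellow (np.float64(326.4), np.float64(183.1)) [323, 180, 8, 7, 44] [ 0.628 -0.276] [ 0.631 -0.279]
[0.454 0.142 0.085]
[0.554 0.132 0.085]
[ 0.659 -0.248  0.075]
[ 0.658 -0.307  0.075]
[ 0.469 -0.301  0.075]
[ 0.47  -0.242  0.075]
[0.598 0.34  0.085]
[0.436 0.344 0.085]
toolaxes in world [array([ 0.937, -0.35 ,  0.   ]), array([-0.35 , -0.937,  0.001]), array([0.   , 0.001, 1.   ])]
```

Units first: shifts go in shares of 50 mm and turns go in units of 0.25 rad. So -0.0354 m is -0.708, -0.0308 m is -0.616, -0.1 rad is -0.4.

>>> creep_tool(
  steps=[-0.708,-0.616,0,0,1,-0.708,-0.616,0,0,1,-0.708,-0.616,0,0,1,-0.708,-0.616,0,0,1,-0.708,-0.616,0,0,1,-0.708,-0.616,0,0,1,-0.708,-0.616,0,0,1,-0.708,-0.616,0,0,1,-0.708,-0.616,0,0,1,-0.708,-0.616,0,0,1,-0.708,-0.616,0,0,1,-0.708,-0.616,0,0,1,0,0,0,-0.4,1,0,0,0,-0.4,1,0,0,0,-0.36,1,0,0,0,0,1,0,0,0,0,1],
  grip_n=20,
)

```text
t: 1.9
eef_pos: [0.5047, 0.1373, 0.2312]
tool_rot: [-0.0, 0.035, 0.999, 0.0]
contact_force: [0.2, 0.3, -0.2]
gripper_width: 1.002
grasp_force: 0.0
```

Run:
```python
from h import *
im,M,i=cam("wrist"); cv2.imwrite("pics/w1.png",im); np.save("w1.npy",M)
for c in("red","green"):
    for ce,s in blobs(im,c,80): print(c,ce,s,plane(ce,M,i,.085).round(4))
```

```text
red (np.float64(260.5), np.float64(122.0)) [236, 99, 50, 50, 912] [0.4546 0.1438 0.085 ]
green (np.float64(259.2), np.float64(221.3)) [241, 205, 38, 34, 403] [0.5556 0.1356 0.085 ]
```

View pics/w1.png

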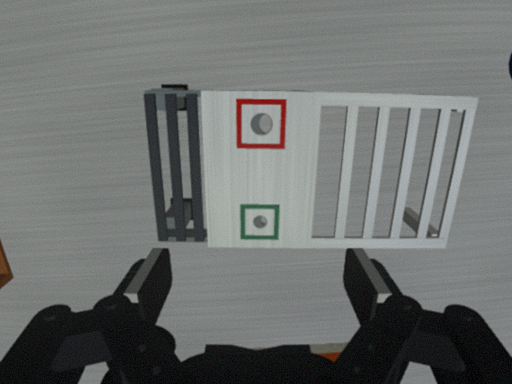

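Red square is centred at (260.5,122) with its hole at (261,124), green at (259,221). The holes show two tones inside, so I'll enlarge them.

Run:
```python
import cv2,numpy as np
im=cv2.imread("pics/w1.png")
a=cv2.resize(im[97:152,233:288],(390,390),interpolation=cv2.INTER_CUBIC);b=cv2.resize(im[194:249,233:288],(390,390),interpolation=cv2.INTER_CUBIC)
cv2.imwrite("pics/c1.png",np.hstack([a,b]))
```

```text
(no output)
```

View pics/c1.png

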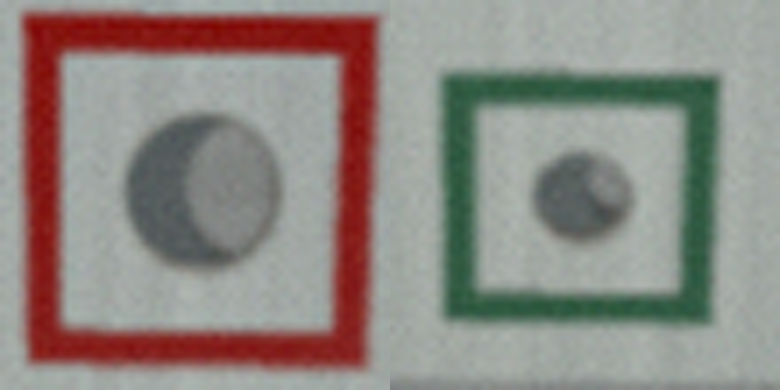

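The dark crescent (frame plate) is on the image left and the open lens on the right. So the frame's hole lies about 8 mm toward +y, and I should enter about 4 mm to +y. Next, refine the hole centres and go over the drift.

Add to h.py:
```python
def holes(im,M,i):
    g=cv2.GaussianBlur(cv2.cvtColor(im,cv2.COLOR_BGR2GRAY),(3,3),0); out={}
    for c in("red","green"):
        bs=[s for ce,s in blobs(im,c,80,amin=200) if .8<s[2]/s[3]<1.25]
        if not bs: continue
        x,y,w,h=max(bs,key=lambda s:s[4])[:4]; k=w//4
        sub=g[y+k:y+h-k,x+k:x+w-k]; t,m=cv2.threshold(sub,0,255,cv2.THRESH_BINARY_INV+cv2.THRESH_OTSU)
        ct=max(cv2.findContours(m,cv2.RETR_EXTERNAL,cv2.CHAIN_APPROX_NONE)[0],key=cv2.contourArea)
        e=cv2.fitEllipse(ct); p=np.array(e[0])+[x+k,y+k]
        out[c]=(p.round(1),np.round(e[1],1),plane(p,M,i,.085).round(4),(x+w/2,y+h/2))
    return out
```

Run:
```python
from h import *
im=cv2.imread("pics/w1.png"); print(holes(im,np.load("w1.npy"),eyes.camera_info("wrist")))
```

```text
{'red': (array([261. , 123.7]), array([21.5, 21.6]), array([0.4561, 0.1442, 0.085 ]), (261.0, 124.0)), 'green': (array([259.5, 221.6]), array([11.9, 13.2]), array([0.5559, 0.1359, 0.085 ]), (260.0, 222.0))}
```

>>> creep_tool(
  steps=[-0.2,-0.898,0,0,1,-0.2,-0.898,0,0,1,-0.2,-0.898,0,0,1,-0.2,-0.898,0,0,1,-0.2,-0.898,0,0,1,-0.2,-0.898,0,0,1,-0.2,-0.898,0,0,1,-0.2,-0.898,0,0,1,-0.2,-0.898,0,0,1,0,0,0,0,1,0,0,0,0,1],
)

```text
t: 3.05
eef_pos: [0.5668, -0.2731, 0.231]
tool_rot: [-0.0, 0.036, 0.999, -0.0]
contact_force: [0.4, 1.6, -0.1]
gripper_width: 0.997
grasp_force: 0.0
```

Run:
```python
from h import *
im,M,i=cam("wrist"); cv2.imwrite("pics/w2.png",im); np.save("w2.npy",M)
for c in("red","green","yellow"):
    for ce,s in blobs(im,c,100,amin=100): print(c,ce,s,plane(ce,M,i,.124).round(4))
```

```text
red (np.float64(257.9), np.float64(182.8)) [244, 164, 29, 37, 817] [ 0.5634 -0.2724  0.124 ]
green (np.float64(255.2), np.float64(116.6)) [241, 101, 29, 31, 665] [ 0.5077 -0.2706  0.124 ]
green (np.float64(338.4), np.float64(338.1)) [319, 317, 41, 45, 969] [ 0.7417 -0.1996  0.124 ]
yellow (np.float64(260.0), np.float64(236.3)) [249, 220, 24, 32, 587] [ 0.6146 -0.2742  0.124 ]
```

View pics/w2.png

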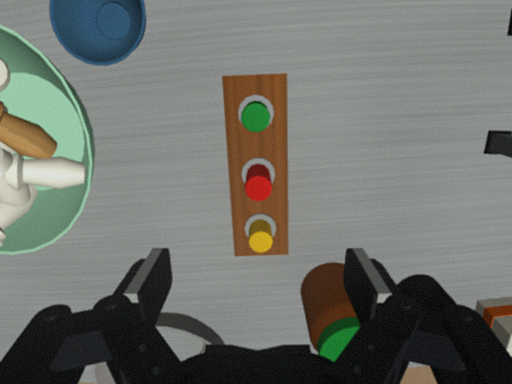

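Red handle top disc is at about (258.5,188), green (256,117), yellow (260,240); this gives the drift at (0.568,-0.273). The TCP is already over it, so go down and grip.

>>> creep_tool(
  steps=[-0.02,0,0.8,0,1,0,0,0.8,0,1,0,0,0.6,0,1,0,0,0.4,0,1,0,0,0.2,0,1,0,0,0.08,0,1,0,0,0,0,0,0,0,0,0,0,0,0,0,0,0,0,0,0,0,0,0,0,0,0,0,0,0,0,0,0,0,0,0,0,0,0,0,0,0,0],
  grip_n=40,
)

```text
t: 4.5
eef_pos: [0.5687, -0.2723, 0.0881]
tool_rot: [0.001, 0.034, 0.999, -0.0]
contact_force: [-2.2, 0.2, 6.6]
gripper_width: 0.272
grasp_force: 39.0
```

Converted, 0.041 m is 0.82, -0.02 m is -0.4.

>>> creep_tool(
  steps=[0,0,-0.2,0,0,0,0,-0.6,0,0,0,0,-0.8,0,0,0,0,-0.4,0,0,0.14,0.4,0,0,0,0.28,0.82,0,0,0,0.28,0.82,0,0,0,0.28,0.82,0,0,0,0.28,0.82,0,0,0,0.28,0.82,0,0,0,0.28,0.82,0,0,0,0.28,0.82,0,0,0,0.28,0.82,0,0,0,0.28,0.82,0,0,0,0.152,0.458,0,0,0,0,0,0,0,0,0,0,0,0,0,0,0,0,0,0],
)

```text
t: 6.3
eef_pos: [0.4561, 0.147, 0.1874]
tool_rot: [-0.0, 0.035, 0.999, -0.0]
contact_force: [0.9, -0.5, -1.4]
gripper_width: 0.267
grasp_force: 40.3
```

Run:
```python
from h import *
im,M,i=cam("wrist"); cv2.imwrite("pics/w3.png",im[60:360,130:400].repeat(2,0).repeat(2,1)); np.save("w3.npy",M)
o=monitor.get_obs();print(o["eef_pos"],o["contact_force"])
T=M@np.linalg.inv(i["hand_eye"])
f=192/np.tan(np.radians(i["vertical_fov"])/2)
def proj(P):
    c=np.linalg.inv(M)@np.append(P,1);s=np.array([c[0],-c[1]])/-c[2];s=s*(1+i["k1"]*s@s);return s*f+[i["cx"],i["cy"]]
for d in(0,-.013,-.027,-.077):
    P=o["eef_pos"]+[0,0,d];print(d,proj(P))
print(proj([.4561,.1442,.085]),proj([.5559,.1359,.085]))
print(holes(im,M,i).get("green"))
```

```text
[0.45613913 0.14697601 0.18736059] [ 0.32478099 -0.28249152 -1.07416445]
0 [257.27358801 249.65444901]
-0.013 [257.2813008  238.12216583]
-0.027 [257.28847247 227.3707249 ]
-0.077 [257.30744024 198.80390262]
[254.04130822 188.4699312 ] [253.10770029 287.48589501]
None
```

View pics/w3.png

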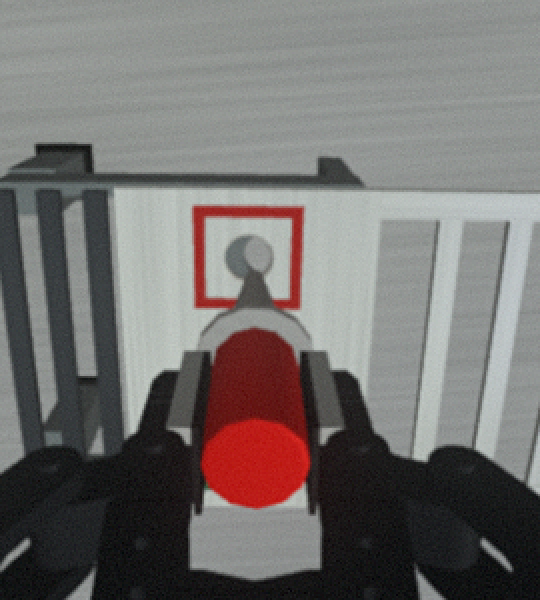

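The tip at (257,196) matches the projection, and the hole is at (254.5,188.5) with the bright lens to its right. Entering with a 1.2 mm correction.

>>> creep_tool(
  steps=[0,0.024,0.1,0,0,0,0,0.1,0,0,0,0,0.1,0,0,0,0,0.06,0,0,0,0,0.04,0,0,0,0,0.04,0,0,0,0,0.04,0,0,0,0,0.04,0,0,0,0,0.04,0,0,0,0,0.04,0,0,0,0,0,0,0],
)

```text
t: 7.45
eef_pos: [0.4558, 0.1496, 0.157]
tool_rot: [-0.0, 0.034, 0.999, -0.0]
contact_force: [-0.2, 0.3, -1.2]
gripper_width: 0.27
grasp_force: 40.3
```

>>> creep_tool(
  steps=[0,0,0.04,0,0,0,0,0.04,0,0,0,0,0.04,0,0,0,0,0.04,0,0,0,0,0.04,0,0,0,0,0.04,0,0,0,0,0.04,0,0,0,0,0.04,0,0,0,0,0,0,0],
)

```text
t: 8.35
eef_pos: [0.456, 0.149, 0.141]
tool_rot: [-0.0, 0.034, 0.999, -0.0]
contact_force: [0.2, -3.5, -1.4]
gripper_width: 0.273
grasp_force: 40.5
```

>>> creep_tool(
  steps=[0,0,0.03,0,0,0,0,0.03,0,0,0,0,0.03,0,0,0,0,0.03,0,0,0,0,0,0,0],
)

```text
t: 8.85
eef_pos: [0.4561, 0.1492, 0.1352]
tool_rot: [0.0, 0.034, 0.999, -0.0]
contact_force: [0.7, -5.4, 0.6]
gripper_width: 0.267
grasp_force: 40.8
```

>>> creep_tool(
  steps=[0,0.002,0.03,0,0,0,0.002,0.03,0,0,0,0.002,0.03,0,0,0,0.002,0.03,0,0,0,0,0,0,0],
)

```text
t: 9.35
eef_pos: [0.4563, 0.1497, 0.1293]
tool_rot: [0.0, 0.034, 0.999, -0.0]
contact_force: [0.8, -5.5, 0.1]
gripper_width: 0.27
grasp_force: 40.8
```

>>> creep_tool(
  steps=[0,0.002,0.03,0,0,0,0.002,0.03,0,0,0,0.002,0.03,0,0,0,0.002,0.03,0,0,0,0,0,0,0],
)

```text
t: 9.85
eef_pos: [0.4564, 0.1502, 0.1233]
tool_rot: [0.0, 0.034, 0.999, -0.0]
contact_force: [1.1, -4.3, 0.4]
gripper_width: 0.27
grasp_force: 40.9
```

>>> creep_tool(
  steps=[0,0.003,0.03,0,0,0,0.003,0.03,0,0,0,0.003,0.03,0,0,0,0.003,0.03,0,0,0,0,0,0,0],
)

```text
t: 10.35
eef_pos: [0.4565, 0.1508, 0.1174]
tool_rot: [0.0, 0.034, 0.999, 0.0]
contact_force: [1.2, -3.6, -0.0]
gripper_width: 0.269
grasp_force: 40.8
```

Converted, 0.0015 m is 0.03, 0.00015 m is 0.003.

>>> creep_tool(
  steps=[0,0.003,0.03,0,0,0,0.003,0.03,0,0,0,0,0,0,0],
)

```text
t: 10.65
eef_pos: [0.4566, 0.1511, 0.1144]
tool_rot: [0.0, 0.034, 0.999, 0.0]
contact_force: [1.3, -4.7, 0.8]
gripper_width: 0.268
grasp_force: 40.8
```

>>> creep_tool(
  steps=[0,0.003,0.03,0,0,0,0.003,0.03,0,0,0,0,0,0,0],
)

```text
t: 10.95
eef_pos: [0.4566, 0.1515, 0.1113]
tool_rot: [0.001, 0.034, 0.999, 0.0]
contact_force: [2.1, -4.2, -1.7]
gripper_width: 0.274
grasp_force: 40.7
```

>>> creep_tool(
  steps=[0,0.004,0.03,0,0,0,0.004,0.03,0,0,0,0,0,0,0],
)

```text
t: 11.25
eef_pos: [0.4567, 0.1518, 0.1083]
tool_rot: [0.001, 0.034, 0.999, 0.0]
contact_force: [2.1, -4.9, -1.2]
gripper_width: 0.27
grasp_force: 40.7
```

Converted, -0.0003 m is -0.006, 0.001 m is 0.02.

>>> creep_tool(
  steps=[-0.006,0.002,0.02,0,0,0,0,0.02,0,0,0,0,0.02,0,0,0,0,0,0,0],
)

```text
t: 11.65
eef_pos: [0.4568, 0.1519, 0.1053]
tool_rot: [0.0, 0.034, 0.999, 0.0]
contact_force: [0.9, -5.2, 0.1]
gripper_width: 0.269
grasp_force: 40.8
```

>>> creep_tool(
  steps=[0,0,0.02,0,0,0,0,0.02,0,0,0,0,0.02,0,0,0,0,0,0,0],
)

```text
t: 12.05
eef_pos: [0.4569, 0.1519, 0.1023]
tool_rot: [0.0, 0.034, 0.999, 0.0]
contact_force: [1.7, -4.7, 0.9]
gripper_width: 0.268
grasp_force: 40.7
```

Converted, 0.001 m is 0.02.

>>> creep_tool(
  steps=[0,0,0.02,0,0,0,0,0.02,0,0,0,0,0.02,0,0,0,0,0,0,0],
)

```text
t: 12.45
eef_pos: [0.4569, 0.152, 0.0994]
tool_rot: [0.0, 0.034, 0.999, 0.0]
contact_force: [1.6, -3.2, -0.1]
gripper_width: 0.271
grasp_force: 40.7
```

>>> creep_tool(
  steps=[0,0,0.01,0,0,0,0,0.01,0,0,0,0,0,0,0,0,0,0,0,0],
)

```text
t: 12.85
eef_pos: [0.4569, 0.1519, 0.0984]
tool_rot: [0.0, 0.034, 0.999, 0.0]
contact_force: [2.0, -5.0, 0.6]
gripper_width: 0.266
grasp_force: 40.8
```

>>> creep_tool(
  steps=[0,0,0.01,0,0,0,0,0.01,0,0,0,0,0,0,0,0,0,0,0,0],
)

```text
t: 13.25
eef_pos: [0.457, 0.1524, 0.098]
tool_rot: [0.0, 0.034, 0.999, 0.0]
contact_force: [-0.3, -5.4, 8.7]
gripper_width: 0.275
grasp_force: 41.6
```

>>> creep_tool(
  steps=[0,0,0.01,0,0,0,0,0,0,0,0,0,0,0,0],
)

```text
t: 13.55
eef_pos: [0.4571, 0.1526, 0.098]
tool_rot: [0.001, 0.034, 0.999, 0.001]
contact_force: [-2.3, -4.3, 12.5]
gripper_width: 0.269
grasp_force: 42.1
```

>>> creep_tool(
  steps=[0,0,-0.02,0,0,0,0,0,0,0.35,0,0,0,0,0.5,0,0,0,0,0.8,0,0,0,0,1,0,0,0,0,1,0,0,0,0,1,0,0,-0.2,0,1,0,0,-0.6,0,1,0,0,-0.8,0,1,0,0,-0.8,0,1,0,0,-0.4,0,1,0,0,0,0,1,0,0,0,0,1],
  grip_n=20,
)

```text
t: 14.95
eef_pos: [0.4564, 0.1521, 0.2383]
tool_rot: [0.0, 0.034, 0.999, 0.0]
contact_force: [0.2, -0.8, -0.9]
gripper_width: 1.001
grasp_force: 0.0
```

Run:
```python
from h import *
im,M,i=cam("wrist"); cv2.imwrite("pics/w4.png",im); np.save("w4.npy",M)
print(holes(im,M,i))
o=monitor.get_obs();print(o["eef_pos"],o["contact_force"])
for ce,s in blobs(im,"red",100,amin=100): print(ce,s,plane(ce,M,i,.134).round(4))
```

```text
{'red': (array([257.1, 177.6]), array([26.3, 28.7]), array([0.4622, 0.1517, 0.085 ]), (257.5, 175.5)), 'green': (array([256. , 260.3]), array([ 7.5, 12.6]), array([0.558 , 0.1438, 0.085 ]), (256.0, 259.5))}
[0.45586774 0.15186515 0.23738563] [-0.69762898 -0.45225422 -0.44372757]
(np.float64(257.0), np.float64(176.2)) [234, 151, 46, 50, 1375] [0.4464 0.1526 0.134 ]
```

View pics/w4.png

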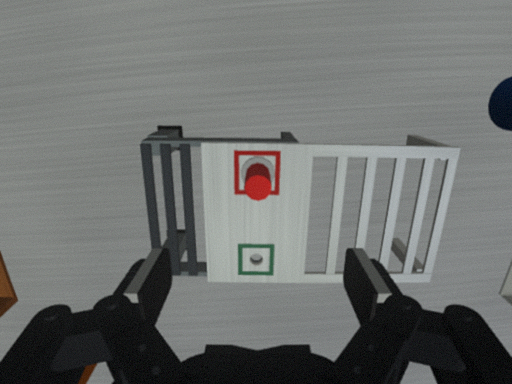

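The drift stands in the red square (collar at about (257,170)) and the green square is at (256,259) with its hole open. Frame and hole agree at about (0.5566,0.1437). Going for the lock pin.

Converted, -0.0418 m is -0.836, -0.0081 m is -0.162.

>>> creep_tool(
  steps=[-0.162,-0.836,0,0,1,-0.162,-0.836,0,0,1,-0.162,-0.836,0,0,1,-0.162,-0.836,0,0,1,-0.162,-0.836,0,0,1,-0.162,-0.836,0,0,1,-0.162,-0.836,0,0,1,-0.162,-0.836,0,0,1,-0.162,-0.836,0,0,1,-0.162,-0.836,0,0,1,0,0,0,0,1,0,0,0,0,1],
)

```text
t: 16.2
eef_pos: [0.5078, -0.2711, 0.2362]
tool_rot: [-0.002, 0.035, 0.999, 0.0]
contact_force: [-0.8, 0.6, -1.4]
gripper_width: 1.005
grasp_force: 0.0
```

Run:
```python
from h import *
im,M,i=cam("wrist")
print(monitor.get_obs()["eef_pos"])
for ce,s in blobs(im,"green",100,amin=100): 
    p=(s[0]+s[2]/2,s[1]+s[3]-s[2]/2); P=plane(p,M,i,.124); print(ce,s,P.round(4),tool(P-monitor.get_obs()["eef_pos"]).round(4))
```

```text
[ 0.50817533 -0.2696117   0.23635045]
(np.float64(257.8), np.float64(180.7)) [245, 162, 26, 36, 696] [ 0.5077 -0.2705  0.124 ] [ 1.000e-04 -1.000e-03  1.124e-01]
```

Converted, 0.04 m is 0.8, 0.03 m is 0.6.

>>> creep_tool(
  steps=[0,-0.02,0.8,0,1,0,0,0.8,0,1,0,0,0.6,0,1,0,0,0.44,0,1,0,0,0.2,0,1,0,0,0.12,0,1,0,0,0,0,1,0,0,0,0,0,0,0,0,0,0,0,0,0,0,0,0,0,0,0,0,0,0,0,0,0,0,0,0,0,0,0,0,0,0,0,0,0,0,0,0],
  grip_n=40,
)

```text
t: 17.75
eef_pos: [0.5091, -0.2715, 0.0903]
tool_rot: [0.0, 0.034, 0.999, 0.0]
contact_force: [-0.8, 0.5, 5.6]
gripper_width: 0.271
grasp_force: 39.1
```

>>> creep_tool(
  steps=[0,0,-0.2,0,0,0,0,-0.6,0,0,0,0,-0.8,0,0,0,0,-0.2,0,0,-0.02,0.4,0,0,0,-0.04,0.84,0,0,0,-0.04,0.84,0,0,0,-0.04,0.84,0,0,0,-0.04,0.84,0,0,0,-0.04,0.84,0,0,0,-0.04,0.84,0,0,0,-0.04,0.84,0,0,0,-0.04,0.84,0,0,0,-0.04,0.84,0,0,0,-0.02,0.39,0,0,0,0,0,0,0,0,0,0,0,0,0,0,0,0,0,0],
)

```text
t: 19.55
eef_pos: [0.5569, 0.1418, 0.1797]
tool_rot: [-0.0, 0.035, 0.999, -0.0]
contact_force: [0.0, -0.3, -1.0]
gripper_width: 0.267
grasp_force: 39.4
```

Run:
```python
from h import *
im,M,i=cam("wrist"); cv2.imwrite("pics/w5.png",im[60:360,130:400].repeat(2,0).repeat(2,1))
p=monitor.get_obs()["eef_pos"];print(p)
f=192/np.tan(np.radians(i["vertical_fov"])/2)
def proj(P):
    c=np.linalg.inv(M)@np.append(P,1);s=np.array([c[0],-c[1]])/-c[2];s=s*(1+i["k1"]*s@s);return (s*f+[i["cx"],i["cy"]]-[130,60])*2
print(proj(p-[0,0,.0553]),proj([.5566,.1437,.085]))
```

```text
[0.55700564 0.14179844 0.17979039]
[254.81485888 299.60210795] [259.38975776 261.46753506]
```

View pics/w5.png

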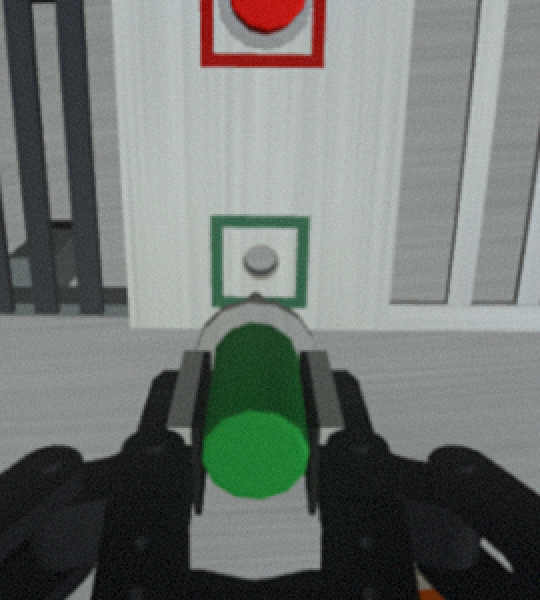

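The green hole at crop (261,259) is open, and the nose at (255,298) is where projected. Correct by +1 mm and +2.2 mm, then go in.

>>> creep_tool(
  steps=[0.02,0.044,0,0,0,0,0,0.16,0,0,0,0,0.16,0,0,0,0,0.16,0,0,0,0,0.12,0,0,0,0,0.04,0,0,0,0,0.04,0,0,0,0,0.04,0,0,0,0,0.04,0,0,0,0,0.04,0,0,0,0,0.04,0,0,0,0,0,0,0],
)

```text
t: 20.8
eef_pos: [0.5561, 0.146, 0.1375]
tool_rot: [-0.0, 0.034, 0.999, -0.0]
contact_force: [-0.1, -0.1, -1.1]
gripper_width: 0.265
grasp_force: 39.4
```

>>> creep_tool(
  steps=[0,0,0,0,0],
  lines="2,4",
)

```text
eef_pos: [0.5562, 0.146, 0.1378]
tool_rot: [-0.0, 0.034, 0.999, -0.0]
contact_force: [-0.3, -0.1, -0.2]
```

>>> creep_tool(
  steps=[0,0,0.04,0,0,0,0,0.04,0,0,0,0,0.04,0,0,0,0,0,0,0],
)

```text
t: 21.3
eef_pos: [0.5563, 0.1458, 0.1315]
tool_rot: [-0.0, 0.034, 0.999, -0.0]
contact_force: [0.9, -0.6, -0.8]
gripper_width: 0.272
grasp_force: 39.4
```

Converted, -0.0015 m is -0.03, 0.002 m is 0.04.

>>> creep_tool(
  steps=[0,-0.03,0,0,0,0,0,0.04,0,0,0,0,0.04,0,0,0,0,0.04,0,0,0,0,0,0,0],
)

```text
t: 21.8
eef_pos: [0.5559, 0.1446, 0.1254]
tool_rot: [-0.0, 0.034, 0.999, -0.0]
contact_force: [0.8, 0.4, -1.4]
gripper_width: 0.269
grasp_force: 39.4
```

>>> creep_tool(
  steps=[0,0,0.04,0,0,0,0,0.04,0,0,0,0,0.04,0,0,0,0,0.04,0,0,0,0,0.04,0,0,0,0,0,0,0],
)

```text
t: 22.4
eef_pos: [0.556, 0.1445, 0.1155]
tool_rot: [-0.0, 0.034, 0.999, -0.0]
contact_force: [-0.3, -0.1, -1.7]
gripper_width: 0.269
grasp_force: 39.4
```

Converted, 0.002 m is 0.04, 0.001 m is 0.02.

>>> creep_tool(
  steps=[0,0,0.04,0,0,0,0,0.04,0,0,0,0,0.04,0,0,0,0,0.04,0,0,0,0,0.04,0,0,0,0,0.04,0,0,0,0,0.02,0,0,0,0,0,0,0],
)

```text
t: 23.2
eef_pos: [0.5561, 0.1445, 0.1026]
tool_rot: [-0.0, 0.034, 0.999, -0.0]
contact_force: [0.2, 0.1, -0.5]
gripper_width: 0.265
grasp_force: 39.4
```

>>> creep_tool(
  steps=[0,0,0.02,0,0,0,0,0.01,0,0,0,0,0,0,0,0,0,0,0,0],
)

```text
t: 23.6
eef_pos: [0.5562, 0.1446, 0.1013]
tool_rot: [-0.0, 0.034, 0.999, 0.0]
contact_force: [-0.6, 1.2, -1.2]
gripper_width: 0.27
grasp_force: 39.4
```

Converted, 0.0005 m is 0.01.

>>> creep_tool(
  steps=[0,0,0.01,0,0,0,0,0.01,0,0,0,0,0,0,0,0,0,0,0,0],
)

```text
t: 24.0
eef_pos: [0.5562, 0.1445, 0.1004]
tool_rot: [0.0, 0.034, 0.999, 0.0]
contact_force: [-0.8, -0.7, 0.6]
gripper_width: 0.265
grasp_force: 39.6
```

>>> creep_tool(
  steps=[0,0,0.01,0,0,0,0,0,0,0,0,0,0,0,0],
)

```text
t: 24.3
eef_pos: [0.5562, 0.1446, 0.1003]
tool_rot: [0.0, 0.034, 0.999, 0.0]
contact_force: [-1.3, -0.4, 5.5]
gripper_width: 0.27
grasp_force: 40.3
```

Seated at the expected height. Release and retreat, then check.

Converted, -0.04 m is -0.8, -0.03 m is -0.6.

>>> creep_tool(
  steps=[0,0,-0.01,0,0,0,0,0,0,0.35,0,0,0,0,0.5,0,0,0,0,0.8,0,0,0,0,1,0,0,0,0,1,0,0,0,0,1,0,0,-0.2,0,1,0,0,-0.6,0,1,0,0,-0.8,0,1,0,0,-0.8,0,1,0,0,-0.4,0,1,0,0,0,0,1,0,0,0,0,1],
  grip_n=20,
)

```text
t: 25.7
eef_pos: [0.5561, 0.1446, 0.2408]
tool_rot: [0.0, 0.034, 0.999, 0.0]
contact_force: [-0.9, -0.0, 0.3]
gripper_width: 1.001
grasp_force: 0.0
```

Run:
```python
from h import *
im,M,i=cam("wrist"); cv2.imwrite("pics/w6.png",im)
o=monitor.get_obs();print(o["eef_pos"],o["contact_force"])
for c in("red","green"):
  for ce,s in blobs(im,c,100,amin=100): print(c,ce,s)
```

```text
[0.55557639 0.14446066 0.23985552] [-0.07266151  0.29017007 -1.25006848]
red (np.float64(257.6), np.float64(64.5)) [233, 40, 51, 53, 1697]
green (np.float64(255.5), np.float64(178.8)) [238, 154, 37, 44, 910]
green (np.float64(4.5), np.float64(346.9)) [0, 338, 14, 24, 189]
```

View pics/w6.png

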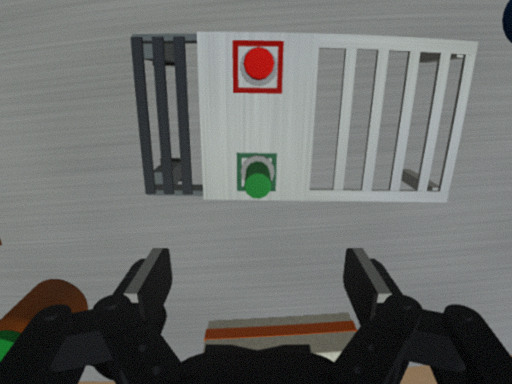

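Both tools stand upright with their collars centred in their squares: drift at about (258,65), lock pin collar at about (257,171). The gripper is clear, so I'm handing in.

```bash
python3 -c "
from station import bot
print(bot.hand_in())"
```

```text
the job is handed in; nothing more can be done
None
```

The drift is seated in the red hole and the lock pin in the green hole, both released with collars down; the job was handed in at about 26 s, and no verdict came back.

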